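# Fold up the tasting set and put it in its case

## Task

Pack the chocolate tasting set into its wooden case: shut the open tin, pressing its thin lid gently until it is fully closed, and fold the sprung serving tongs shut, then set each down, without dropping it, flat on the floor of the recess that is shaped for it. Either may go first and either way round; leave the jar, the card terminal and the gift box where they are.

Things in the scene. Friction and masses are not known exactly. Their poses are not given: they have to be found in the camera images.
- case: Fixed block of dark wood lying on the counter, 160 (x) x 220 (y) x 16 mm high, with two felt-lined recesses in its top, each 8 mm deep, with floors 8 mm above the counter. Origin at the centre of its underside, z up.
- tin_recess (a point): Centre of the floor of the wide recess, 61 (x) x 95 mm (y). Axes as the case. It lies at x = -40 mm, y = 0, z = 8 mm in the case's frame.
- tongs_recess (a point): Centre of the floor of the long narrow recess, 28 (x) x 189 mm (y). Axes as the case. It lies at x = +50 mm, y = 0, z = 8 mm in the case's frame; 46 mm of flat wood separate the two recesses. Its rims, like the other's, have a 1.5 mm chamfer.
- tin: Loose plain steel tin of chocolates, about 0.3 kg. Base 56 (x) x 90 (y) x 22 mm high; the lid, when shut, adds 8 mm (30 mm in all) and is flush with the sides. Origin at the centre of the base's underside, z up. The lid's hinge runs along the upper edge of the long +x side.
- tin_hinge (a point): Middle of the tin's hinge line, 28 mm to +x of the tin's centre and 22 mm above its underside; the line runs along the tin's y.
- tin_lid (a joint): Angle of the tin's lid (rad): 0 shut, 1.57 upright, 2.45 leaning back away from the base as far as it goes. The lid (56 x 90 x 8 mm) reaches 56 mm from the hinge. The hinge is slightly stiff (0.045 N m, under 1 N at the free edge), so the lid stays where it is left. Close it by pushing its outer face over from behind (+x), then down. A knock or push of over 90 N from above dents it.
- tongs: Loose plain steel tongs, about 0.16 kg, lying on edge: two strips 5 mm thick, 30 mm tall, on a pivot boss of 12 mm radius. Frame of the arm on the -y side, which runs along x with its outer face at y = -12 mm. Shut, the tongs measure 180 (x) x 24 (y) x 30 mm (z) with the origin at the centre of their underside; z up, pivot at x = -78 mm, jaw tips at x = +90 mm.
- tongs_pivot (a point): Tongs' pivot, at counter level on its axis, 78 mm to -x of the tongs' origin.
- tongs_arm (a joint): Angle between the arms (rad): 0 shut (outer faces parallel, 24 mm apart), 0.42 fully open; the moving arm swings to +y about the pivot. A spring opens it (0.25 N m/rad; about 1 N at 95 mm from the pivot when shut) whenever it is let go, unless the walls of the recess hold it shut. Open, the arms are about 62 mm apart over their outer faces 95 mm from the pivot.
- jar: Bystander: amber glass jar, 72 mm across, 110 mm high. Origin under its centre.
- terminal: Bystander: flat black card terminal, 150 x 75 x 30 mm. Origin under its centre.
- gift: Bystander: small teal gift box with a paper band, 80 x 80 x 45 mm. Origin under its centre.

How it is judged:
By the outcome, as a careful person would: the job done as asked, in the order asked, and still so for the second after the job is handed in, with the robot touching nothing.
It also fails if it takes over 72 s, if anything falls off the work surface, if the arm or the gripper's body presses on something with over 40 N, if the wrist force passes 120 N, or if a joint passes its speed limit or range.

## Robot

A 6-joint arm with a two-finger parallel gripper is mounted at the origin on the work surface. World frame = base frame: x ahead of the robot, y to its left, z up, the work surface at z = 0. Lengths are in m, angles in rad, forces in N, time in s.
With the tool pointing down it reaches from about 0.35 to 0.875 m from the base axis. Payload 15.5 kg.
Tool frame: the origin (TCP) lies midway between the tips of the shut fingers; the grasp point (between the pads) lies 19 mm behind it; z points along the fingers, y is the line along which they close (so a half turn about z gives the same grasp; the last joint's range is limited). The gripper opens to 85 mm and grips with 20 to 120 N. Pads are 22 mm wide; open, the fingers measure 114 mm over their backs; the gripper's body (76 mm by 85 mm) begins 54 mm behind the grasp point. The pads swing forward as they close: fully open they stand 13 mm farther back than shut.
Start: joints at [-1.304, 0.494, 1.345, -0, 1.302, -0.096], TCP at [0.222, -0.584, 0.231] pointing down, gripper open.
Joint ranges: [-2.91, 2.91], [-0.82, 2.16], [0.22, 2.67], [-1.22, 4.37], [0.12, 2.79], [-3.08, 3.08]. Speed limits (rad/s): [1.89, 1.89, 2.57, 3.01, 3.01, 3.01].

## Interface

Orientations are given as a unit quaternion [w, x, y, z].
In Python, from plant import manip gives the robot as it stands. The module is installed in compiled form; this text tells all that it offers.
- The arm moves only by the shell command python3 -m crank 'ROWS' [FORCE]. ROWS is JSON, a list that holds one entry, the list of rows, each a list of 7 numbers: the opening, from 0 (shut) to 1 (fully open), then the shift along the tool's x, y, z as a fraction of full scale, then the turn, a rotation vector about the tool's x, y, z as a fraction of full scale. A call has 1 to 10 rows; each row is the pose to reach, as a shift and turn from the pose commanded when the call began, along the tool's axes at that moment; what a row does not reach only later rows make up. Full scale, the value 1, is 0.2 m for a shift and 30 degrees for a turn. A row lasts 1/8 s, in which the tool goes at most 62.5 mm and 10.7 degrees, less where a joint would pass 70% of its speed; a pose out of reach is approached as far as the arm can. A call with a number of a shift or a turn outside -1 to 1 is refused whole. A call with a gripper value outside its range is refused whole. The fingers move at their own pace and stop on an object; FORCE is the grip in N (left out, the last holds). Time passes only in rows, so rows that repeat a pose let the fingers close. It gives the time, the measured TCP pose, the force, the opening and the grip force at its end, in the units of the state.
- manip.get_obs(): the state, without advancing time (a new reading comes with each control period).
- manip.snapshot(name): name is "side" or "top"; returns the picture (400x640x3 uint8, red, green, blue); there is no depth.
- manip.calibration(name): a dict with "fx", "fy", "cx", "cy" (pixels), "pose" (4x4, takes a point from camera to world coordinates). Camera axes: x right, y down, z forward; pixel columns grow to the right and rows downward; lengths in m; the calibration is good to about 2 mm. A picture is of the moment at which its call begins. calibration takes no time and is no camera call.
- manip.job_done(): hands the job in; it is judged then, once.
Trained networks look in the newest picture that a camera, given by its name, has taken for a name from the list of things; names that differ only in an ending like _2 or _b are one class to them, and where a whole thing is asked for, a point or a joint stands for the part that bears it (a point fixed in the world has none). Each returns a list of dicts, best first, with "confidence" (0 to 1); they miss things now and then, are a little off and sometimes report something else, mostly with a low value. They report only what shows in the picture. A call takes as long as a camera call.
- manip.find_in(camera, name): "point" ([column, row] in pixels, amid what is visible of it).
- manip.masks_of(camera, name): "mask" (400x640 bool, what is visible of it) and "point" ([column, row] in pixels, amid what is visible of it).
- manip.landmark_of(camera, name): "point" ([column, row] in pixels: a listed point, or the origin of a listed thing).
The state is a dict: "t": time; "joint_pos": joint angles; "qvel": joint speeds; "tau": joint torques, N m; "ee_pos": TCP position; "ee_rot": TCP orientation; "force": force on the tool from outside, world axes, zero at the start; "ft_torque": the same for the moment, N m; "opening": finger opening in m; "finger_force": force on a finger pad.
Only numpy, scipy, OpenCV 4.12 (cv2) and the standard library are available. Lean on these libraries where they do the work, as an engineer would, in place of code of your own. Each camera call takes 0.05 s, during which the arm holds its last target. There are 200 camera calls.

## Working session

There is one attempt and no reset: what is moved stays moved. The work goes in short steps, Python scripts to look and compute and a shell command to move; the robot and the scene stay as the last step left them, time stands still between calls to the robot, and variables do not carry over. Pictures are saved under pics/ and viewed, at most 10 in all, crops included, and the job is handed in when it is done.

```bash
mkdir -p pics; cat > h.py <<'E'
from plant import manip
import numpy as np, cv2
from scipy.spatial.transform import Rotation as R
def ray(cam,p):
    c=manip.calibration(cam);T=np.array(c["pose"])
    d=T[:3,:3]@np.array([(p[0]-c["cx"])/c["fx"],(p[1]-c["cy"])/c["fy"],1.]);return T[:3,3],d
def atz(cam,p,z):
    o,d=ray(cam,p);return o+d*(z-o[2])/d[2]
def proj(cam,X):
    c=manip.calibration(cam);T=np.linalg.inv(np.array(c["pose"]));q=T[:3,:3]@np.array(X)+T[:3,3]
    return np.array([c["fx"]*q[0]/q[2]+c["cx"],c["fy"]*q[1]/q[2]+c["cy"]])
def tri(ps):
    A=np.zeros((3,3));b=np.zeros(3)
    for cam,p in ps:
        o,d=ray(cam,p);d=d/np.linalg.norm(d);M=np.eye(3)-np.outer(d,d);A+=M;b+=M@o
    return np.linalg.solve(A,b)
def snap(cam,name=None):
    im=manip.snapshot(cam)
    if name: cv2.imwrite('pics/'+name,im[:,:,::-1])
    return im
def tool():
    s=manip.get_obs();q=s["ee_rot"];return np.array(s["ee_pos"]),R.from_quat([q[1],q[2],q[3],q[0]])
def rows(target,yaw=None):
    """shift fractions from the present pose to a world target; yaw = world direction of tool x (deg) """
    p,r=tool();M=r.as_matrix();print('tcp',p.round(4),'toolx',np.degrees(np.arctan2(M[1,0],M[0,0])).round(2),'tooly',np.degrees(np.arctan2(M[1,1],M[0,1])).round(2),'z',M[:,2].round(3))
    print('shift',(r.inv().apply(np.array(target)-p)/0.2).round(4))
E
python3 - <<'E'
from h import *
s=manip.get_obs();print(s)
for c in("top","side"):
    snap(c,c+"0.png");k=manip.calibration(c);print(c,k["fx"],np.array(k["pose"]).round(3).tolist())
    for n in("case","tin_recess","tongs_recess","tin","tin_hinge","tongs","tongs_pivot","jar","terminal","gift"):
        for q in manip.landmark_of(c,n)[:2]:
            print(c,n,np.round(q["point"],1),round(q["confidence"],2),atz(c,q["point"],{"tin_recess":.008,"tongs_recess":.008,"tin_hinge":.022}.get(n,0)).round(4))
E
```

```text
{'t': 0.0, 'joint_pos': array([-1.30353862e+00,  4.94192151e-01,  1.34613437e+00,  1.50063542e-05,
        1.30251909e+00, -9.55097523e-02]), 'qvel': array([-0.00254116, -0.00123098,  0.00103743,  0.00047553,  0.00064919,
        0.0003463 ]), 'tau': array([-1.43202273e-03, -8.82160950e+01, -3.83880973e+01, -3.75093373e-05,
        9.97237803e-03,  5.44190971e-05]), 'ee_pos': array([ 0.22169361, -0.5839669 ,  0.23069359]), 'ee_rot': array([-6.24788667e-04,  9.83595189e-01,  1.80388779e-01, -4.65250761e-05]), 'force': array([ 0.26104554,  0.53208255, -0.41453165]), 'ft_torque': array([0.00907112, 0.0274864 , 0.01965606]), 'finger_force': 0.0, 'opening': 0.08537521327939354}
top 504.492837910124 [[0.029, -0.999, 0.041, 0.534], [-1.0, -0.029, 0.007, -0.001], [-0.006, -0.041, -0.999, 1.325], [0.0, 0.0, 0.0, 1.0]]
top case [205.2 262.2] 0.68 [0.4274 0.3203 0.    ]
top tin_recess [212.5 273.7] 0.85 [0.3988 0.2981 0.008 ]
top tin_recess [204.8 261. ] 0.63 [0.4311 0.3195 0.008 ]
top tongs_recess [197.8 244.2] 0.59 [0.4742 0.3395 0.008 ]
top tin [340.9 204.1] 0.85 [ 0.5901 -0.0309  0.    ]
to
[... 665 characters left out ...]
0.4244 0.313  0.    ]
side case [328.7 153.2] 0.2 [ 0.7562 -0.2313  0.    ]
side tin_recess [296.  315.4] 0.85 [0.3932 0.2992 0.008 ]
side tin_recess [409.2 168.5] 0.61 [ 0.4989 -0.35    0.008 ]
side tongs_recess [261.1 306.3] 0.77 [0.48   0.3425 0.008 ]
side tin [322.5 210.4] 0.72 [ 0.5924 -0.0204  0.    ]
side tin_hinge [316.9 203.5] 0.81 [ 0.6115 -0.0155  0.022 ]
side tongs [411.9 169.3] 0.9 [ 0.494  -0.3605  0.    ]
side tongs_pivot [425. 185.] 0.61 [ 0.4191 -0.3286  0.    ]
side jar [228.6 229.4] 0.86 [0.7508 0.2277 0.    ]
side terminal [327.1 153.7] 0.62 [ 0.7586 -0.2256  0.    ]
side gift [269.6 187.6] 0.67 [0.7872 0.0231 0.    ]
side gift [412.6 169.4] 0.58 [ 0.492  -0.3617  0.    ]
```

View pics/top0.png

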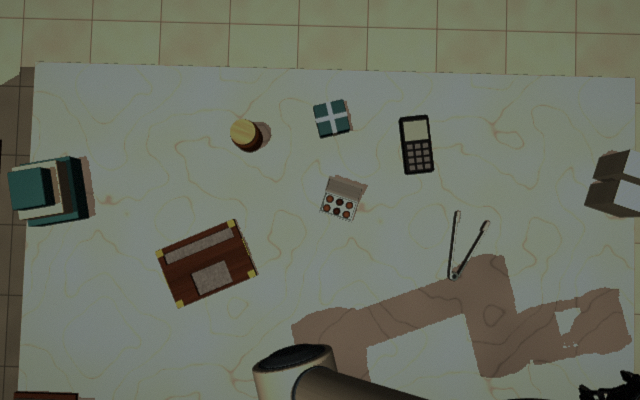

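View pics/side0.png

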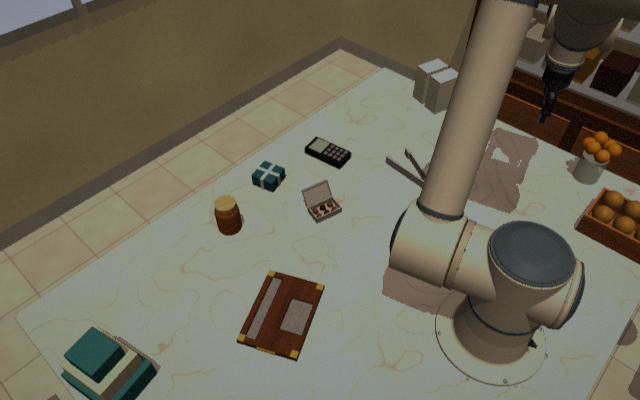

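The top view shows the case at about (207,263), the open tin at (342,205) with its lid leaning to the far side, and the tongs' pivot at (453,276) with jaw tips at (458,211) and (488,222). Next I fit masks.

```bash
python3 - <<'E'
from h import *
im=snap("top")
for n,zs in(("case",.016),("tin_recess",.012),("tin",.022),("tin_lid",.03),("tongs",.03),("tongs_arm",.03),("gift",.045)):
    for q in manip.masks_of("top",n)[:2]:
        m=q["mask"].astype(np.uint8);c,_=cv2.findContours(m,cv2.RETR_EXTERNAL,cv2.CHAIN_APPROX_NONE)
        c=max(c,key=cv2.contourArea)
        P=np.array([atz("top",x[0],zs)[:2] for x in c],np.float32)*1000
        r=cv2.minAreaRect(P);print(n,round(q["confidence"],2),m.sum(),"px",np.round(q["point"]),np.round(r[0],1),np.round(r[1],1),round(r[2],1))
def crop(x0,y0,w,h,k): return cv2.resize(im[y0:y0+h,x0:x0+w,::-1],(w*k,h*k),interpolation=cv2.INTER_CUBIC)
A=crop(150,212,115,100,4);B=crop(312,165,65,65,4);C=crop(440,203,60,80,4)
o=np.zeros((600,790,3),np.uint8);o[:400,:460]=A;o[:260,465:725]=B;o[265:585,465:705]=C
cv2.imwrite('pics/crops.png',np.clip(o*1.6,0,255).astype(np.uint8))
E
```

```text
case 0.9 5400 px [205. 261.] [426.4 315.1] [161.8 228.2] 24.4
tin_recess 0.88 5352 px [205. 262.] [425.6 316.5] [162.3 229.9] 24.8
tin 0.9 1331 px [339. 200.] [602.8 -30.8] [94.  99.2] 73.3
tin_lid 0.96 588 px [344. 187.] [629.  -35.2] [93.6 43.2] 73.2
tongs 0.95 648 px [454. 242.] [ 487.1 -341.3] [ 93.5 171.6] 71.9
tongs_arm 0.52 228 px [454. 232.] [ 501.9 -318.1] [ 14.4 158.1] 82.4
gift 0.63 1004 px [331. 119.] [806.9   1.6] [86.9 80.6] 14.7
```

View pics/crops.png

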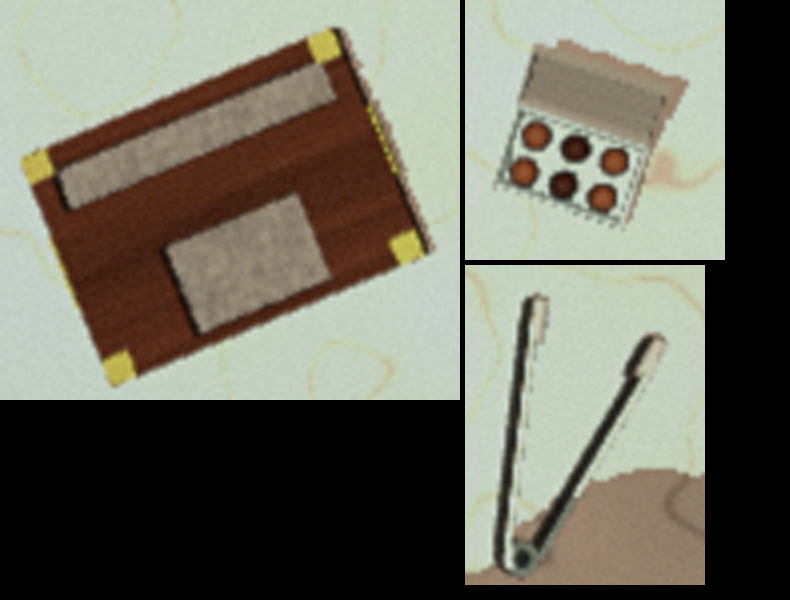

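The crops show the case corners near image (155.5,252), (234.5,219), (257.5,273), (178,308). The tin hinge runs from (326,191) to (358,200), and the fixed tongs arm is the right one, with its tip near (488,222).

```bash
python3 - <<'E'
from h import *
def C(x,y): return (150+x/4-.4,212+y/4-.4)
cs=[atz("top",C(*p),.016)[:2]*1000 for p in((22,158),(338,28),(431,247),(112,386))]
print(np.round(cs,1),np.mean(cs,0))
cs=np.array(cs)
d=(cs[0]-cs[1]+cs[3]-cs[2]);print("case yaw",np.degrees(np.arctan2(d[1],d[0]))-90,np.linalg.norm(d)/2, "x yaw",np.degrees(np.arctan2(*(cs[0]-cs[3]+cs[1]-cs[2])[::-1])))
def B(x,y): return (312+(x-465)/4-.4,165+y/4-.4)
for nm,p,z in(("hingeL",(521,107),22),("hingeR",(651,142),22),("nearL",(499,186),22),("nearR",(626,226),22),("lidL",(536,42),58),("lidR",(668,92),58)):
    print(nm,(atz("top",B(*p),z/1000)*1000).round(1))
def D(x,y): return (440+(x-465)/4-.4,203+(y-265)/4-.4)
for nm,p in(("pivot",(520,558)),("tipMovOut",(524,298)),("tipMovC",(530,296)),("tipFixOut",(663,345)),("tipFixC",(648,340)),("tipFixIn",(630,370))):
    print(nm,(atz("top",D(*p),.03)*1000).round(1))
E
```

```text
[[453.4 447.6]
 [543.7 245.7]
 [404.  180.3]
 [308.6 383.1]] [427.44169842 314.14327525]
case yaw 24.63813854094036 222.61866660380818 x yaw 24.542454124715555
hingeL [621.1  10.1  22. ]
hingeR [600.8 -74.6  22. ]
nearL [569.5  22.8  22. ]
nearR [546.1 -59.9  22. ]
lidL [659.9   1.6  58. ]
lidR [630.8 -82.4  58. ]
pivot [ 414.1 -322.1   30. ]
tipMovOut [ 580.  -321.5   30. ]
tipMovC [ 581.4 -325.3   30. ]
tipFixOut [ 552.5 -410.9   30. ]
tipFixC [ 555.4 -401.2   30. ]
tipFixIn [ 535.9 -390.1   30. ]
```

```bash
python3 -c "
from h import *
rows([.501,-.3456,.12])"
```

```text
tcp [ 0.2218 -0.5843  0.2313] toolx 20.79 tooly -69.21 z [ 0.  0. -1.]
shift [ 1.7286 -0.6205  0.5565]
```

```bash
python3 -m crank '[[[1,0.3,-0.1,0.05,0,0,0.3],[1,0.6,-0.22,0.15,0,0,0.6],[1,0.9,-0.33,0.25,0,0,1],[1,1,-0.36,0.3,0,0,1],[1,1,-0.36,0.3,0,0,1]]]' 40; python3 -c "
from h import *
rows([.501,-.3456,.12])"
```

```text
t: 2.12
ee_pos: [0.3846, -0.4438, 0.1703]
ee_rot: [-0.001, 0.997, -0.079, -0.001]
force: [0.0, -0.2, 0.7]
opening: 0.0853
finger_force: 0.0
tcp [ 0.3846 -0.4438  0.1703] toolx -9.06 tooly -99.06 z [-0.001  0.002 -1.   ]
shift [ 0.4976 -0.5763  0.2517]
```

```bash
python3 -m crank '[[[1,0.25,-0.29,0.12,0,0,0.1],[1,0.498,-0.576,0.2,0,0,0.203],[1,0.498,-0.576,0.25,0,0,0.203],[1,0.498,-0.576,0.25,0,0,0.203],[1,0.498,-0.576,0.25,0,0,0.203]]]'; python3 - <<'E'
from h import *
im=snap("top");im2=snap("side")
for c in("top","side"):print(c,proj(c,tool()[0]))
a=cv2.resize(im[190:300,420:520,::-1],(400,440),interpolation=cv2.INTER_CUBIC)
b=cv2.resize(im2[110:220,360:460,::-1],(400,440),interpolation=cv2.INTER_CUBIC)
cv2.imwrite('pics/t1.png',np.clip(np.hstack([a,b])*1.6,0,255).astype(np.uint8))
rows([.501,-.3456,.011])
E
```

```text
t: 2.75
ee_pos: [0.4996, -0.3493, 0.1217]
ee_rot: [0.0, 0.991, -0.133, 0.0]
force: [-0.1, -0.5, -0.2]
opening: 0.0849
finger_force: 0.0
top [475.16235492 244.01311983]
side [413.61740916 142.66828032]
tcp [ 0.4994 -0.3496  0.1219] toolx -15.37 tooly -105.37 z [ 0.001 -0.001 -1.   ]
shift [ 0.0019 -0.0215  0.5547]
```

View pics/t1.png

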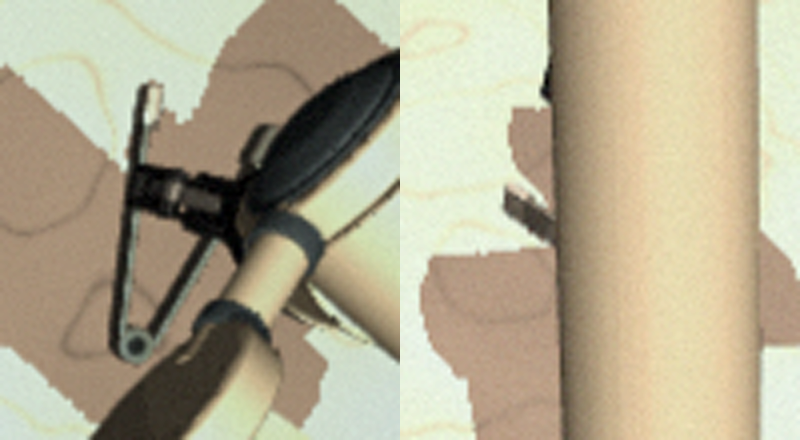

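The top crop shows the open fingers straddling the arms about 90 mm from the pivot, and the side view is blocked by the arm. I'll go down and watch the force.

```bash
python3 -m crank '[[[1,0,-0.02,0.15,0,0,0],[1,0,-0.02,0.3,0,0,0],[1,0,-0.02,0.38,0,0,0],[1,0,-0.02,0.42,0,0,0],[1,0,-0.02,0.47,0,0,0],[1,0,-0.02,0.52,0,0,0],[1,0,-0.02,0.555,0,0,0],[1,0,-0.02,0.555,0,0,0]]]'
```

```text
t: 3.85
ee_pos: [0.5009, -0.3442, 0.0098]
ee_rot: [-0.0, 0.991, -0.133, -0.0]
force: [0.3, -0.1, 0.3]
opening: 0.0856
finger_force: 0.0
```

```bash
python3 -m crank '[[[0.6,0,0,0,0,0,0],[0.5,0,0,0,0,0,0],[0.4,0,0,0,0,0,0],[0.3,0,0,0,0,0,0],[0.2,0,0,0,0,0,0],[0.1,0,0,0,0,0,0],[0.1,0,0,0,0,0,0],[0.1,0,0,0,0,0,0]]]' 45
```

```text
t: 4.85
ee_pos: [0.5013, -0.3445, 0.0108]
ee_rot: [0.0, 0.991, -0.133, 0.0]
force: [-0.3, 1.1, 9.8]
opening: 0.0226
finger_force: 44.9
```

```bash
python3 -m crank '[[[0.1,0,0,-0.1,0,0,0],[0.1,0,0,-0.3,0,0,0],[0.1,0,0,-0.6,0,0,0],[0.1,0,0,-0.6,0,0,-0.3],[0.1,0,0,-0.6,0,0,-0.6],[0.1,0,0,-0.6,0,0,-1],[0.1,0,0,-0.6,0,0,-1]]]'
python3 - <<'E'
from h import *
rows([.473,.335,.13])
E
```

```text
t: 5.72
ee_pos: [0.5008, -0.3442, 0.13]
ee_rot: [-0.0, 0.992, 0.128, -0.0]
force: [0.2, 0.1, -1.5]
opening: 0.0222
finger_force: 44.5
tcp [ 0.5008 -0.3442  0.13  ] toolx 14.7 tooly -75.3 z [-0.001  0.001 -1.   ]
shift [ 7.2770e-01 -3.3199e+00  1.8000e-03]
```

```bash
python3 -m crank '[[[0.1,0.06,-0.22,0,0,0,-0.3],[0.1,0.12,-0.46,0,0,0,-0.6],[0.1,0.18,-0.7,0,0,0,-0.95],[0.1,0.24,-0.92,0,0,0,-1],[0.1,0.24,-0.92,0,0,0,-1]]]'
python3 - <<'E'
from h import *
rows([.49,.045,.13])
E
```

```text
t: 6.35
ee_pos: [0.5001, -0.1513, 0.1302]
ee_rot: [-0.001, 0.925, 0.38, -0.0]
force: [0.2, -0.6, -1.3]
opening: 0.0228
finger_force: 44.7
tcp [ 0.5001 -0.1513  0.1302] toolx 44.65 tooly -45.35 z [-0.001  0.001 -1.   ]
shift [ 0.6538 -0.734   0.0018]
```

```bash
python3 -m crank '[[[0.1,0.16,-0.18,0,0,0,-0.3],[0.1,0.32,-0.37,0,0,0,-0.6],[0.1,0.48,-0.55,0,0,0,-0.95],[0.1,0.65,-0.73,0,0,0,-1],[0.1,0.65,-0.73,0,0,0,-1]]]'
python3 - <<'E'
from h import *
rows([.48,.22,.13])
E
```

```text
t: 6.98
ee_pos: [0.4904, 0.0432, 0.1302]
ee_rot: [-0.0, 0.795, 0.607, 0.0]
force: [-0.4, -0.7, -1.7]
opening: 0.0224
finger_force: 44.7
tcp [0.4904 0.0432 0.1302] toolx 74.69 tooly -15.31 z [-0.  0. -1.]
shift [ 0.8388 -0.2834  0.0014]
```

```bash
python3 -m crank '[[[0.1,0.2,-0.07,0,0,0,-0.3],[0.1,0.42,-0.14,0,0,0,-0.6],[0.1,0.63,-0.21,0,0,0,-0.95],[0.1,0.84,-0.28,0,0,0,-1],[0.1,0.84,-0.28,0,0,0,-1]]]'
python3 - <<'E'
from h import *
a=snap("top")[150:320,130:330];b=snap("side")[190:360,200:400]
for c in("top","side"):print(c,proj(c,tool()[0]))
for c in("top","side"):
  for n in("tongs_pivot","tongs","tongs_recess","tin_recess"):
    for q in manip.landmark_of(c,n)[:1]:print(c,n,np.round(q["point"],1),round(q["confidence"],2),atz(c,q["point"],.15 if n=='tongs_pivot' else .12 if n=='tongs' else .008).round(4))
cv2.imwrite('pics/t2.png',np.clip(np.hstack([cv2.resize(x[:,:,::-1],(400,340),interpolation=cv2.INTER_CUBIC) for x in(a,b)])*1.5,0,255).astype(np.uint8))
rows([.473,.335,.13])
E
```

```text
t: 7.6
ee_pos: [0.4812, 0.2193, 0.1302]
ee_rot: [0.0, 0.611, 0.792, 0.0]
force: [-0.4, -1.2, -1.7]
opening: 0.0224
finger_force: 44.6
top [236.11262352 244.76576013]
side [292.06924802 250.11162976]
top tongs_pivot [271.6 236.6] 0.51 [0.5034 0.1316 0.15  ]
top tongs [242.4 246.8] 0.55 [0.4763 0.2038 0.12  ]
top tin_recess [211.8 276.3] 0.79 [0.392  0.2997 0.008 ]
side tongs_pivot [308.1 228. ] 0.89 [0.4898 0.1473 0.15  ]
side tongs [293.6 247.9] 0.87 [0.4889 0.2044 0.12  ]
side tongs_recess [262.4 307.1] 0.65 [0.4757 0.3418 0.008 ]
side tin_recess [294.2 319.3] 0.61 [0.3887 0.3104 0.008 ]
tcp [0.481  0.2173 0.1303] toolx 104.64 tooly 14.64 z [-0. -0. -1.]
shift [0.5795 0.1101 0.0016]
```

View pics/t2.png

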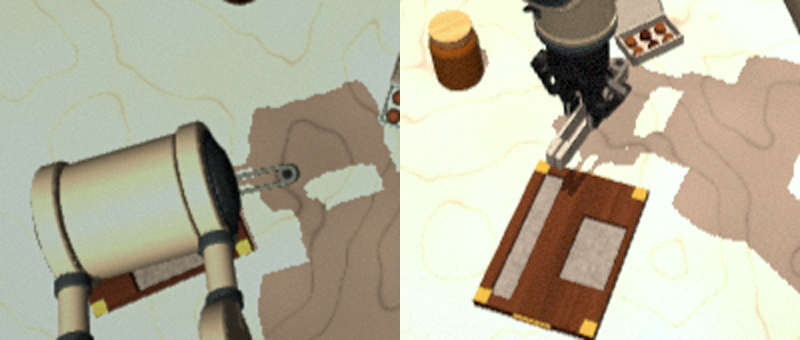

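```bash
python3 - <<'E'
from h import *
p,_=tool();u=np.array([np.cos(np.radians(104.64)),np.sin(np.radians(104.64))]);v=np.array([-u[1],u[0]])
def rep(n,X): d=X[:2]-p[:2];print(n,X.round(4),'along',(d@u).round(4),'left',(d@v).round(4))
rep('top boss',atz("top",(273.8,236.8),.149));rep('top lm',atz("top",(271.6,236.6),.119));rep('side lm',atz("side",(308.1,228),.119))
rep('tri',tri([("top",(271.6,236.6)),("side",(308.1,228))]))
m=manip.masks_of("side","tongs")
for q in m[:1]:
  c=np.argwhere(q["mask"]);print(q["confidence"],len(c))
  h=cv2.convexHull(c[:,::-1].astype(np.int32))[:,0];print(h.tolist())
  for z in(.119,.149):
    X=np.array([atz("side",t,z)[:2]-p[:2] for t in h]);print(z,'along max',(X@u).max(),'at',h[(X@u).argmax()])
E
```

```text
top boss [0.5031 0.1265 0.149 ] along -0.0934 left 0.0016
top lm [0.5026 0.1351 0.119 ] along -0.085 left -0.0001
side lm [0.5078 0.1296 0.119 ] along -0.0917 left -0.0038
tri [0.5029 0.1342 0.1272] along -0.0859 left -0.0002
0.92 452
[[313, 229], [312, 231], [286, 269], [281, 274], [278, 274], [275, 272], [273, 270], [273, 265], [275, 261], [277, 258], [306, 221], [307, 220], [311, 220], [312, 221], [313, 223]]
0.119 along max 0.0736035879776402 at [278 274]
0.149 along max 0.08979105849709092 at [278 274]
```

```bash
python3 - <<'E'
from h import *
def S(x,y): return (200+(x-400)/2-.25,190+y/2-.25)
def C(x,y): return (150+x/4-.4,212+y/4-.4)
top=[C(*p) for p in((22,158),(338,28),(431,247),(112,386))]
side=[S(*p) for p in((474,302),(545,159),(650,189),(592,339))]
Z=[atz("side",p,.016)*1000 for p in side];print(np.round(Z,1),np.mean(Z,0))
print(np.mean([tri([("top",a),("side",b)]) for a,b in zip(top,side)],0))
for nm,f,c,pts in(("tongs rec","top",C,((58,172),(322,63),(337,98),(70,208))),("tin rec","top",C,((163,245),(298,193),(331,275),(200,333))),("tongs rec","side",S,((495,297),(546,174),(565,180),(513,300))),("tin rec","side",S,((583,218),(627,230),(606,288),(560,274)))):
    for z in(.008,.016):print(nm,f,z,np.mean([atz(f,c(*p),z)[:2]*1000 for p in pts],0).round(1))
E
```

```text
[[449.2 451.9  16. ]
 [539.1 244.9  16. ]
 [398.4 182.3  16. ]
 [307.3 386.7  16. ]] [423.49883532 316.48214679  16.        ]
[0.42645804 0.31504418 0.01056665]
tongs rec top 0.008 [471.2 336.7]
tongs rec top 0.016 [471.5 334.7]
tin rec top 0.008 [390.3 300.1]
tin rec top 0.016 [391.2 298.3]
tongs rec side 0.008 [470.  336.9]
tongs rec side 0.016 [466.1 339.6]
tin rec side 0.008 [391.1 298.3]
tin rec side 0.016 [387.7 301.3]
```

```bash
python3 - <<'E'
from h import *
rows([.4655,.3481,.045])
E
```

```text
tcp [0.481  0.2174 0.1303] toolx 104.65 tooly 14.65 z [ 0. -0. -1.]
shift [0.6516 0.0905 0.4265]
```

```bash
python3 -m crank '[[[0.1,0.22,0.03,0,0,0,-0.15],[0.1,0.44,0.06,0,0,0,-0.33],[0.1,0.652,0.0905,0.1,0,0,-0.333],[0.1,0.652,0.0905,0.3,0,0,-0.333],[0.1,0.652,0.0905,0.4265,0,0,-0.333],[0.1,0.652,0.0905,0.4265,0,0,-0.333],[0.1,0.652,0.0905,0.4265,0,0,-0.333]]]'
python3 - <<'E'
from h import *
a=snap("top")[200:330,140:280];b=snap("side")[250:370,220:340]
cv2.imwrite('pics/t3.png',np.clip(np.hstack([cv2.resize(a[:,:,::-1],(323,300),interpolation=cv2.INTER_CUBIC)]+[]),0,255)) if 0 else None
cv2.imwrite('pics/t3.png',np.clip(cv2.resize(b[:,:,::-1],(600,600),interpolation=cv2.INTER_CUBIC)*1.5,0,255).astype(np.uint8))
rows([.4655,.3481,.045])
p,_=tool()
u=np.array([np.cos(np.radians(114.6)),np.sin(np.radians(114.6)),0]);v=np.array([-u[1],u[0],0])
for nm,X in(("tip bottom right/left",None),):
  o=p-u*.013-[0,0,.011]
  for s in(1,-1):print((proj("side",o+.09*u+s*.012*v)-[220,250])*5)
  R0=np.array([.4709,.3363,.016])
  for s in(1,-1):
   for t in(1,-1):print('rec',((proj("side",R0+t*.0945*u+s*.014*v)-[220,250])*5).round())
E
```

```text
t: 9.02
ee_pos: [0.4658, 0.3487, 0.0459]
ee_rot: [0.0, 0.54, 0.842, 0.0]
force: [1.1, -0.5, -2.0]
opening: 0.0226
finger_force: 44.6
tcp [0.466  0.3488 0.0463] toolx 114.67 tooly 24.67 z [ 0.002  0.001 -1.   ]
shift [-0.0021 -0.0038  0.0063]
[171.99137702 416.1891929 ]
[127.47980055 402.45496985]
rec [178. 443.]
rec [314. 138.]
rec [126. 427.]
rec [267. 125.]
```

View pics/t3.png

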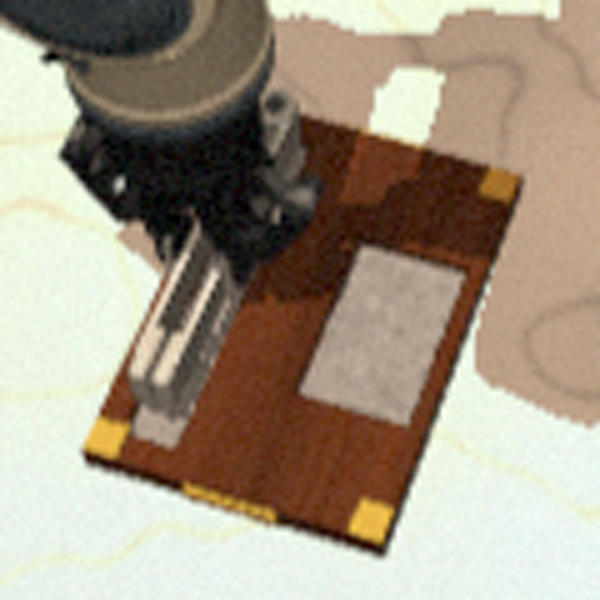

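The side crop shows the jaw ends at (130,405) and (178,420), nearly over the recess end at (132,438) and (181,449). That calls for about 2 mm further along and 0.7 mm sideways.

```bash
python3 -m crank '[[[0.1,0.01,-0.0035,0.03,0,0,0],[0.1,0.01,-0.0035,0.06,0,0,0],[0.1,0.01,-0.0035,0.08,0,0,0],[0.1,0.01,-0.0035,0.09,0,0,0],[0.1,0.01,-0.0035,0.095,0,0,0],[0.1,0.01,-0.0035,0.095,0,0,0]]]'
```

```text
t: 9.88
ee_pos: [0.4641, 0.3502, 0.0261]
ee_rot: [0.0, 0.54, 0.842, 0.0]
force: [0.7, 0.4, 1.5]
opening: 0.0226
finger_force: 44.7
```

```bash
python3 -m crank '[[[0.1,0,0,0.005,0,0,0],[0.1,0,0,0.01,0,0,0],[0.1,0,0,0.01,0,0,0]]]'
```

```text
t: 10.25
ee_pos: [0.4641, 0.3502, 0.024]
ee_rot: [0.0, 0.54, 0.842, 0.0]
force: [2.6, 1.2, 0.5]
opening: 0.0225
finger_force: 44.9
```

```bash
python3 -m crank '[[[0.1,0,0.004,0.003,0,0,0],[0.1,0,0.004,0.01,0,0,0],[0.1,0,0.004,0.01,0,0,0]]]'
```

```text
t: 10.62
ee_pos: [0.4644, 0.3503, 0.0218]
ee_rot: [-0.0, 0.54, 0.842, -0.0]
force: [1.5, -0.6, -0.3]
opening: 0.0226
finger_force: 44.7
```

Entering freely.

```bash
python3 -m crank '[[[0.1,0,0.001,0.006,0,0,0],[0.1,0,0.001,0.01,0,0,0],[0.1,0,0.001,0.01,0,0,0]]]'; python3 -m crank '[[[0.1,0,0.001,0.004,0,0,0],[0.1,0,0.001,0.007,0,0,0],[0.1,0,0.001,0.007,0,0,0]]]'
```

```text
t: 11.0
ee_pos: [0.4646, 0.3504, 0.0199]
ee_rot: [-0.0, 0.54, 0.842, -0.0]
force: [0.6, 0.2, -0.4]
opening: 0.0225
finger_force: 44.7
t: 11.38
ee_pos: [0.4647, 0.3505, 0.0188]
ee_rot: [-0.0, 0.54, 0.842, -0.0]
force: [-1.9, -1.0, 4.9]
opening: 0.0226
finger_force: 45.4
```

On the floor at the expected height. Release.

```bash
python3 -m crank '[[[0.3,0,0,0,0,0,0],[0.36,0,0,0,0,0,0],[0.45,0,0,0,0,0,0],[0.5,0,0,0,0,0,0],[0.5,0,0,-0.1,0,0,0],[0.5,0,0,-0.3,0,0,0],[0.5,0,0,-0.55,0,0,0],[0.5,0,0,-0.55,0,0,0]]]'; python3 - <<'E'
from h import *
rows([.7,-.05,.13])
E
```

```text
t: 12.38
ee_pos: [0.4666, 0.3516, 0.1322]
ee_rot: [0.001, 0.54, 0.842, 0.003]
force: [0.7, -0.6, -0.4]
opening: 0.0426
finger_force: 0.0
tcp [0.4666 0.3516 0.1322] toolx 114.69 tooly 24.69 z [ 0.005  0.003 -1.   ]
shift [-2.3121  0.2214  0.0105]
```

```bash
python3 -m crank '[[[0.3,-0.25,0.01,0,0,0,0.3],[0.1,-0.5,0.02,0,0,0,0.6],[0,-0.75,0.03,0,0,0,0.95],[0,-1,0.045,0,0,0,1],[0,-1,0.045,0,0,0,1]]]' 30; python3 - <<'E'
from h import *
rows([.6837,-.0529,.13]);rows([.6837,-.0529,.045])
a=snap("top")[190:330,140:280];b=snap("top")[160:230,305:375]
cv2.imwrite('pics/t4.png',np.clip(np.hstack([cv2.resize(x[:,:,::-1],(400,400),interpolation=cv2.INTER_CUBIC) for x in(a,b)])*1.5,0,255).astype(np.uint8))
E
```

```text
t: 13.0
ee_pos: [0.5578, 0.1697, 0.1278]
ee_rot: [0.0, 0.74, 0.672, -0.0]
force: [0.2, 0.2, -0.8]
opening: -0.0
finger_force: 0.0
tcp [0.5578 0.1697 0.1278] toolx 84.46 tooly -5.54 z [-0. -0. -1.]
shift [-1.047   0.7343 -0.0107]
tcp [0.5578 0.1697 0.1278] toolx 84.46 tooly -5.54 z [-0. -0. -1.]
shift [-1.0468  0.7344  0.4143]
```

View pics/t4.png

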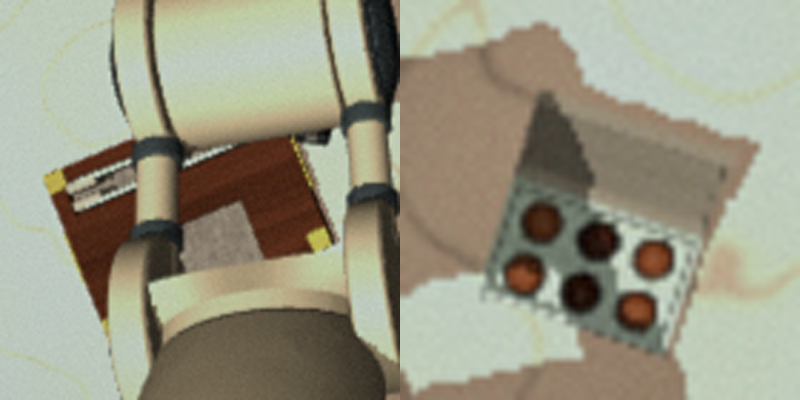

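The tongs lie shut inside the narrow recess, and the tin is unmoved (hinge at crop (518,180) to (700,240)). Now I go behind the lid.

```bash
python3 -m crank '[[[0,-0.25,0.2,0,0,0,0.15],[0,-0.5,0.4,0,0,0,0.33],[0,-0.75,0.6,0,0,0,0.335],[0,-1,0.73,0,0,0,0.335],[0,-1,0.73,0,0,0,0.335],[0,-1,0.73,0,0,0,0.335]]]'; python3 - <<'E'
from h import *
h=np.array([.6114,-.0329]);a=np.radians(-15.5);ux=np.array([np.cos(a),np.sin(a)])
# tip path (dx of TCP from hinge, z)
for dx,z in((75,.13),(75,.05),(62,.05),(24,.055),(6,.06),(-8,.062),(-20,.056),(-28,.046),(-28,.036),(-28,.03)):
    rows([*(h+ux*dx/1000),z])
E
```

```text
t: 13.85
ee_pos: [0.6828, -0.0388, 0.128]
ee_rot: [-0.001, 0.795, 0.607, -0.0]
force: [-1.0, 0.6, 0.4]
opening: -0.0002
finger_force: 0.0
tcp [ 0.6828 -0.0388  0.128 ] toolx 74.68 tooly -15.32 z [-0.001  0.001 -1.   ]
shift [-0.0669  0.0227 -0.0101]
tcp [ 0.6828 -0.0388  0.128 ] toolx 74.68 tooly -15.32 z [-0.001  0.001 -1.   ]
shift [-0.067   0.0233  0.3898]
tcp [ 0.6828 -0.0388  0.128 ] toolx 74.68 tooly -15.32 z [-0.001  0.001 -1.   ]
shift [-0.0668 -0.0417  0.3899]
tcp [ 0.6828 -0.0388  0.128 ] toolx 74.68 tooly -15.32 z [-0.001  0.001 -1.   ]
shift [-0.0662 -0.2317  0.3652]
tcp [ 0.6828 -0.0388  0.128 ] toolx 74.68 tooly -15.32 z [-0.001  0.001 -1.   ]
shift [-0.0659 -0.3218  0.3403]
tcp [ 0.6828 -0.0388  0.128 ] toolx 74.68 tooly -15.32 z [-0.001  0.001 -1.   ]
shift [-0.0657 -0.3918  0.3304]
tcp [ 0.6828 -0.0388  0.128 ] toolx 74.68 tooly -15.32 z [-0.001  0.001 -1.   ]
shift [-0.0655 -0.4517  0.3605]
tcp [ 0.6828 -0.0388  0.128 ] toolx 74.68 tooly -15.32 z [-0.001  0.001 -1.   ]
shift [-0.0654 -0.4917  0.4106]
tcp [ 0.6828 -0.0388  0.128 ] toolx 74.68 tooly -15.32 z [-0.001  0.001 -1.   ]
shift [-0.0654 -0.4916  0.4606]
tcp [ 0.6828 -0.0388  0.128 ] toolx 74.68 tooly -15.32 z [-0.001  0.001 -1.   ]
shift [-0.0654 -0.4915  0.4906]
```

```bash
python3 -m crank '[[[0,-0.067,0.023,0.15,0,0,0],[0,-0.067,0.023,0.3,0,0,0],[0,-0.067,0.023,0.39,0,0,0],[0,-0.067,-0.02,0.39,0,0,0],[0,-0.067,-0.06,0.385,0,0,0],[0,-0.067,-0.1,0.38,0,0,0],[0,-0.067,-0.14,0.375,0,0,0],[0,-0.067,-0.18,0.37,0,0,0],[0,-0.067,-0.215,0.365,0,0,0],[0,-0.067,-0.232,0.365,0,0,0]]]'; python3 - <<'E'
from h import *
snap("side");q=manip.masks_of("side","tin_lid");print([(round(x["confidence"],2),x["point"]) for x in q[:2]])
rows([.6,-.03,.05])
E
```

```text
t: 15.1
ee_pos: [0.6353, -0.0407, 0.056]
ee_rot: [0.0, 0.795, 0.606, 0.0]
force: [4.5, -1.8, 5.0]
opening: 0.0001
finger_force: 3.3
[(0.91, [319.0, 196.9])]
tcp [ 0.6352 -0.0407  0.0559] toolx 74.64 tooly -15.36 z [ 0.001 -0.    -1.   ]
shift [ 0.005  -0.184   0.0292]
```

```bash
python3 - <<'E'
from h import *
b=snap("side")[150:240,260:380];a=snap("top")[150:240,290:410]
cv2.imwrite('pics/t5.png',np.clip(np.vstack([cv2.resize(x[:,:,::-1],(400,300),interpolation=cv2.INTER_CUBIC) for x in(a,b)])*1.5,0,255).astype(np.uint8))
s=manip.get_obs();print(s["force"],s["finger_force"],s["t"])
E
```

```text
[ 2.94473764 -0.56855715  4.63118431] 2.234441662840254 15.3
```

View pics/t5.png

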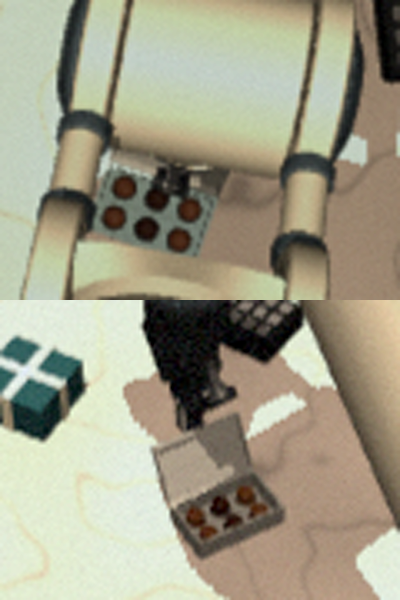

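The crop shows the lid near upright with the shut fingers behind it and the tin unmoved. I'll continue over.

```bash
python3 -m crank '[[[0,0,-0.03,-0.02,0,0,0],[0,0,-0.06,-0.03,0,0,0],[0,0,-0.09,-0.035,0,0,0],[0,0,-0.125,-0.035,0,0,0],[0,0,-0.16,-0.035,0,0,0],[0,0,-0.19,-0.025,0,0,0],[0,0,-0.22,-0.005,0,0,0],[0,0,-0.24,0.02,0,0,0],[0,0,-0.26,0.045,0,0,0],[0,0,-0.26,0.045,0,0,0]]]'
```

```text
t: 16.55
ee_pos: [0.5844, -0.0268, 0.046]
ee_rot: [-0.0, 0.795, 0.606, -0.0]
force: [0.3, -0.3, -0.3]
opening: -0.0003
finger_force: 0.0
```

```bash
python3 -m crank '[[[0,0,0,0.02,0,0,0],[0,0,0,0.04,0,0,0],[0,0,0,0.06,0,0,0],[0,0,0,0.06,0,0,0]]]'; python3 -m crank '[[[0,0,0,0.006,0,0,0],[0,0,0,0.012,0,0,0],[0,0,0,0.012,0,0,0]]]'
```

```text
t: 17.05
ee_pos: [0.5848, -0.0269, 0.0341]
ee_rot: [-0.0, 0.795, 0.606, -0.0]
force: [0.3, 0.5, 0.3]
opening: -0.0001
finger_force: 0.0
t: 17.42
ee_pos: [0.5848, -0.0269, 0.0321]
ee_rot: [-0.0, 0.795, 0.606, -0.0]
force: [-1.8, -0.7, 2.3]
opening: -0.0005
finger_force: 1.0
```

```bash
python3 -m crank '[[[0,0,0,0.004,0,0,0],[0,0,0,0.008,0,0,0],[0,0,0,0.008,0,0,0]]]'
```

```text
t: 17.8
ee_pos: [0.5847, -0.0268, 0.0305]
ee_rot: [-0.0, 0.795, 0.606, -0.0]
force: [0.3, -0.4, -1.3]
opening: -0.0002
finger_force: 0.0
```

```bash
python3 -m crank '[[[0,0,0,0.003,0,0,0],[0,0,0,0.006,0,0,0],[0,0,0,0.006,0,0,0]]]'; python3 - <<'E'
from h import *
c=snap("side")[150:240,260:380]
cv2.imwrite('pics/t6.png',np.clip(cv2.resize(c[:,:,::-1],(480,360),interpolation=cv2.INTER_CUBIC)*1.5,0,255).astype(np.uint8))
E
```

```text
t: 18.18
ee_pos: [0.5851, -0.0269, 0.0299]
ee_rot: [0.0, 0.795, 0.606, 0.0]
force: [-4.7, 0.6, 14.5]
opening: 0.0
finger_force: 7.2
```

View pics/t6.png

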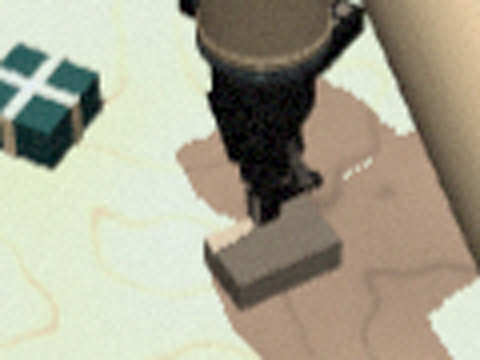

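The lid is shut, with contact at 30 mm height and 14.5 N. One slight extra press, then I raise and measure the tin.

```bash
python3 -m crank '[[[0,0,0,0.003,0,0,0],[0,0,0,0.003,0,0,0]]]'; python3 -m crank '[[[0,0,0,-0.03,0,0,0],[0,0,0,-0.15,0,0,0],[0.4,0.3,0,-0.35,0,0,0],[0.7,0.8,0,-0.4,0,0,0],[1,1,0,-0.4,0,0,0],[1,1,0,-0.4,0,0,0]]]'; python3 - <<'E'
from h import *
im=snap("top");
for n in("tin","tin_lid"):
    for q in manip.masks_of("top",n)[:1]:
        m=q["mask"].astype(np.uint8);c,_=cv2.findContours(m,cv2.RETR_EXTERNAL,cv2.CHAIN_APPROX_NONE);c=max(c,key=cv2.contourArea)
        P=np.array([atz("top",x[0],.03)[:2] for x in c],np.float32)*1000
        r=cv2.minAreaRect(P);print(n,round(q["confidence"],2),m.sum(),np.round(r[0],1),np.round(r[1],1),round(r[2],1))
        rc=np.array([proj("top",[*x/1000,.03]) for x in cv2.boxPoints(r)]).round(1);print(rc.tolist())
snap("side")
for q in manip.masks_of("side","tin")[:1]:
        m=q["mask"].astype(np.uint8);c,_=cv2.findContours(m,cv2.RETR_EXTERNAL,cv2.CHAIN_APPROX_NONE);c=max(c,key=cv2.contourArea);print(cv2.approxPolyDP(c,2,True)[:,0].tolist(),m.sum())
print(manip.get_obs()["force"]);rows([.584,-.026,.06])
E
```

```text
t: 18.48
ee_pos: [0.5853, -0.027, 0.0298]
ee_rot: [0.0, 0.795, 0.606, 0.0]
force: [-6.3, 0.3, 24.0]
opening: -0.0
finger_force: 11.6
t: 19.23
ee_pos: [0.6387, 0.1692, 0.1092]
ee_rot: [0.0, 0.794, 0.607, 0.001]
force: [0.3, -0.8, 0.1]
opening: 0.0722
finger_force: 0.0
tin 0.97 801 [563.7 -16.9] [93.3 58.5] 74.3
[[349.4, 230.1], [356.1, 208.3], [321.5, 197.5], [314.7, 219.2]]
tin_lid 0.9 740 [564.2 -15.7] [89.8 57.4] 71.1
[[347.4, 230.2], [355.3, 209.2], [322.5, 196.9], [314.7, 217.8]]
[[336, 199], [311, 210], [311, 216], [320, 227], [345, 214], [345, 210]] 617
[ 0.20513225 -0.37927317 -0.84354764]
tcp [0.6376 0.1648 0.1084] toolx 74.6 tooly -15.4 z [-0.001 -0.    -1.   ]
shift [-0.9908 -0.0051  0.2427]
```

```bash
python3 - <<'E'
from h import *
print(np.mean([atz("side",p,.03)[:2] for p in((336,199),(311,210),(320,221),(345,209.5))],0))
rows([.564,-.0165,.1])
E
```

```text
[ 0.56379678 -0.01445321]
tcp [0.6376 0.1648 0.1084] toolx 74.6 tooly -15.4 z [-0.001 -0.    -1.   ]
shift [-0.9717 -0.1143  0.0428]
```

```bash
python3 -m crank '[[[1,-0.25,-0.03,0,0,0,0],[1,-0.5,-0.06,0,0,0,0.03],[1,-0.75,-0.09,0,0,0,0.03],[1,-0.968,-0.114,0,0,0,0.03],[1,-0.968,-0.114,0.1,0,0,0.03],[1,-0.968,-0.114,0.25,0,0,0.03],[1,-0.968,-0.114,0.33,0,0,0.03],[1,-0.968,-0.114,0.41,0,0,0.03],[1,-0.968,-0.114,0.48,0,0,0.03],[1,-0.968,-0.114,0.5,0,0,0.03]]]' 50
```

```text
t: 20.72
ee_pos: [0.5644, -0.0146, 0.008]
ee_rot: [-0.0, 0.8, 0.6, -0.0]
force: [-0.3, -0.3, -0.4]
opening: 0.0858
finger_force: 0.0
```

```bash
python3 -m crank '[[[0.85,0,0,0,0,0,0],[0.75,0,0,0,0,0,0],[0.65,0,0,0,0,0,0],[0.55,0,0,0,0,0,0],[0.5,0,0,0,0,0,0],[0.5,0,0,0,0,0,0],[0.5,0,0,0,0,0,0]]]' 50
```

```text
t: 21.6
ee_pos: [0.5651, -0.0147, 0.0096]
ee_rot: [0.0, 0.8, 0.6, 0.0]
force: [-2.8, 0.8, 9.4]
opening: 0.0551
finger_force: 51.4
```

```bash
python3 -m crank '[[[0.5,0,0,-0.05,0,0,0],[0.5,0,0,-0.2,0,0,0],[0.5,0,0,-0.4,0,0,0],[0.5,0,0,-0.5,0,0,0],[0.5,0,0,-0.5,0,0,0]]]'; python3 - <<'E'
from h import *
rows([.50,.16,.11])
snap("top");snap("side")
for c in("top","side"):
  for q in manip.masks_of(c,"tin")[:1]:
        m=q["mask"].astype(np.uint8);k,_=cv2.findContours(m,cv2.RETR_EXTERNAL,cv2.CHAIN_APPROX_NONE);k=max(k,key=cv2.contourArea);print(c,cv2.approxPolyDP(k,2,True)[:,0].tolist(),m.sum())
E
```

```text
t: 22.22
ee_pos: [0.5656, -0.0148, 0.1105]
ee_rot: [0.001, 0.8, 0.6, 0.001]
force: [0.3, -0.5, -2.5]
opening: 0.055
finger_force: 54.6
tcp [ 0.5656 -0.0148  0.1105] toolx 73.74 tooly -16.26 z [ 0.003 -0.    -1.   ]
shift [ 0.7472 -0.5594  0.0011]
side [[325, 181], [310, 188], [310, 194], [319, 205], [331, 200], [329, 186]] 415
```

```bash
python3 -m crank '[[[0.5,0.19,-0.14,0,0,0,-0.3],[0.5,0.38,-0.28,0,0,0,-0.6],[0.5,0.57,-0.42,0,0,0,-0.95],[0.5,0.747,-0.56,0,0,0,-1],[0.5,0.747,-0.56,0,0,0,-1]]]'; python3 - <<'E'
from h import *
rows([.39,.299,.11])
E
```

```text
t: 23.05
ee_pos: [0.4971, 0.1623, 0.1078]
ee_rot: [-0.001, 0.616, 0.788, -0.001]
force: [0.1, -0.5, -2.7]
opening: 0.0547
finger_force: 54.6
tcp [0.4971 0.1623 0.1078] toolx 103.94 tooly 13.94 z [-0.002 -0.    -1.   ]
shift [ 0.7925 -0.3553 -0.0097]
```

```bash
python3 -m crank '[[[0.5,0.2,-0.09,0,0,0,-0.1],[0.5,0.4,-0.18,0,0,0,-0.2],[0.5,0.6,-0.27,0,0,0,-0.355],[0.5,0.7925,-0.355,0,0,0,-0.355],[0.5,0.7925,-0.355,0.15,0,0,-0.355],[0.5,0.7925,-0.355,0.3,0,0,-0.355],[0.5,0.7925,-0.355,0.3,0,0,-0.355]]]'; python3 - <<'E'
from h import *
p,_=tool();rows([.39,.299,.11])
u=np.array([np.cos(np.radians(114.6)),np.sin(np.radians(114.6)),0]);v=np.array([-u[1],u[0],0])
b=snap("side")[250:370,220:340]
for s in(1,-1):
  for t in(1,-1):
    print('tin',s,t,((proj("side",p-[0,0,.0096]+u*t*.045+v*s*.028)-[220,250])*5).round(),'rec',((proj("side",np.array([.39,.299,.016])+t*.0475*u+s*.0305*v)-[220,250])*5).round())
cv2.imwrite('pics/t7.png',np.clip(cv2.resize(b[:,:,::-1],(600,600),interpolation=cv2.INTER_CUBIC)*1.5,0,255).astype(np.uint8))
E
```

```text
t: 23.92
ee_pos: [0.3914, 0.2961, 0.0469]
ee_rot: [-0.001, 0.542, 0.84, -0.002]
force: [-0.2, 0.2, -2.2]
opening: 0.0549
finger_force: 54.6
tcp [0.3914 0.2961 0.0469] toolx 114.36 tooly 24.36 z [-0.004 -0.002 -1.   ]
shift [ 0.0159 -0.002  -0.3153]
tin 1 1 [406. 388.] rec [409. 420.]
tin 1 -1 [464. 238.] rec [469. 262.]
tin -1 1 [301. 357.] rec [296. 386.]
tin -1 -1 [363. 210.] rec [361. 231.]
```

View pics/t7.png

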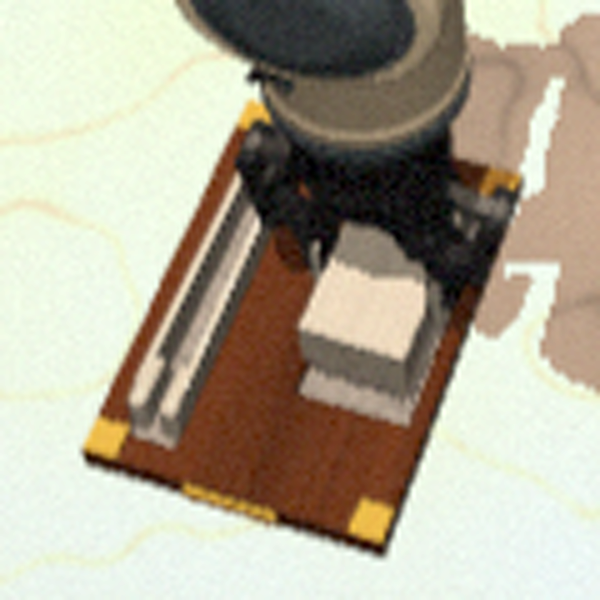

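The side crop shows the tongs lying shut in their recess. The tin is over its own recess, with bottom corners (300,357) and (405,395) against rim corners (300,390) and (410,425), so about 3 mm further along is needed.

```bash
python3 -m crank '[[[0.5,0.016,-0.008,0.02,0,0,-0.008],[0.5,0.016,-0.008,0.06,0,0,-0.008],[0.5,0.016,-0.008,0.08,0,0,-0.008],[0.5,0.016,-0.008,0.08,0,0,-0.008],[0.5,0.016,-0.008,0.08,0,0,-0.008]]]'; python3 -c "
from h import *
rows([.3894,.2987,.0176])"
```

```text
t: 24.6
ee_pos: [0.3898, 0.2995, 0.0329]
ee_rot: [0.0, 0.54, 0.842, 0.0]
force: [0.2, -0.6, -3.4]
opening: 0.055
finger_force: 54.6
tcp [0.3898 0.2995 0.0329] toolx 114.63 tooly 24.63 z [ 0.  0. -1.]
shift [-0.0027 -0.0033  0.0764]
```

```bash
python3 -m crank '[[[0.5,-0.002,-0.003,0.015,0,0,0],[0.5,-0.002,-0.003,0.03,0,0,0],[0.5,-0.002,-0.003,0.042,0,0,0],[0.5,-0.002,-0.003,0.042,0,0,0]]]'
```

```text
t: 25.1
ee_pos: [0.3892, 0.2988, 0.0242]
ee_rot: [-0.0, 0.54, 0.842, -0.0]
force: [0.1, 0.5, -2.5]
opening: 0.0551
finger_force: 54.6
```

```bash
python3 -m crank '[[[0.5,0,0,0.005,0,0,0],[0.5,0,0,0.01,0,0,0],[0.5,0,0,0.01,0,0,0]]]'
```

```text
t: 25.48
ee_pos: [0.3893, 0.2989, 0.0224]
ee_rot: [0.0, 0.54, 0.842, 0.0]
force: [0.1, 0.8, -3.0]
opening: 0.0548
finger_force: 54.6
```

```bash
python3 -m crank '[[[0.5,0,0,0.005,0,0,0],[0.5,0,0,0.01,0,0,0],[0.5,0,0,0.015,0,0,0],[0.5,0,0,0.015,0,0,0]]]'; python3 -m crank '[[[0.5,0,0,0.004,0,0,0],[0.5,0,0,0.006,0,0,0],[0.5,0,0,0.006,0,0,0]]]'
```

```text
t: 25.98
ee_pos: [0.3893, 0.2988, 0.0193]
ee_rot: [-0.0, 0.54, 0.842, -0.0]
force: [-0.2, 2.3, -2.0]
opening: 0.0548
finger_force: 54.6
t: 26.35
ee_pos: [0.3893, 0.2989, 0.0182]
ee_rot: [-0.0, 0.54, 0.842, 0.0]
force: [0.1, 2.7, -2.2]
opening: 0.055
finger_force: 54.7
```

```bash
python3 -m crank '[[[0.5,0,0,0.003,0,0,0],[0.5,0,0,0.005,0,0,0],[0.5,0,0,0.005,0,0,0]]]'
```

```text
t: 26.72
ee_pos: [0.3893, 0.2989, 0.0176]
ee_rot: [0.0, 0.54, 0.842, 0.0]
force: [-3.3, 0.3, 10.5]
opening: 0.0549
finger_force: 56.2
```

On the floor. Release and lift, then check the final state.

```bash
python3 -m crank '[[[0.68,0,0,0,0,0,0],[0.75,0,0,0,0,0,0],[0.82,0,0,0,0,0,0],[0.82,0,0,0,0,0,0],[0.82,0,0,-0.06,0,0,0],[0.82,0,0,-0.2,0,0,0],[0.82,0,0,-0.45,0,0,0],[0.82,0,0,-0.65,0,0,0]]]';  python3 -m crank '[[[0.82,-0.3,0.1,-0.2,0,0,0],[0.82,-0.6,0.3,-0.3,0,0,0],[0.82,-0.95,0.5,-0.3,0,0,0],[0.82,-1,0.5,-0.3,0,0,0],[0.82,-1,0.5,-0.3,0,0,0]]]'; python3 - <<'E'
from h import *
snap("side");snap("top")
a=np.radians(24.6);X=np.array([np.cos(a),np.sin(a)]);C=np.array([.4258,.3153])
for c in("side","top"):
  for n,z in(("tin",.038),("tin_lid",.038),("tongs",.038),("tongs_arm",.038),("jar",.11),("gift",.045),("terminal",.03)):
    for q in manip.masks_of(c,n)[:1]:
        m=q["mask"].astype(np.uint8);k,_=cv2.findContours(m,cv2.RETR_EXTERNAL,cv2.CHAIN_APPROX_NONE);k=max(k,key=cv2.contourArea)
        P=np.array([atz(c,x[0],z)[:2] for x in k],np.float32)*1000;r=cv2.minAreaRect(P)
        d=np.array(r[0])/1000-C;print(c,n,round(q["confidence"],2),m.sum(),np.round(r[0],1),np.round(r[1],1),round(r[2],1),'case xy',(1000*np.array([d@X,d@[-X[1],X[0]]])).round(1))
s=manip.get_obs();print(s["force"],s["t"],s["ee_pos"])
E
```

```text
t: 27.72
ee_pos: [0.3893, 0.2988, 0.1497]
ee_rot: [0.0, 0.54, 0.842, 0.0]
force: [0.1, 0.0, 0.4]
opening: 0.0697
finger_force: 0.0
t: 28.35
ee_pos: [0.5658, 0.1563, 0.2081]
ee_rot: [0.001, 0.541, 0.841, 0.0]
force: [-1.1, 0.6, -0.4]
opening: 0.0702
finger_force: 0.0
side tin 0.89 896 [382.6 303.8] [ 64.6 105.4] 22.5 case xy [-44.1   7.5]
side tin_lid 0.65 725 [388.5 301.6] [59.6 94.5] 23.8 case xy [-39.6   3.1]
side tongs 0.67 762 [464.9 342. ] [ 35.8 186.3] 23.8 case xy [46.7  8. ]
side tongs_arm 0.72 265 [452.7 348.6] [ 15.9 161.2] 24.3 case xy [38.3 19.1]
side jar 0.9 876 [715.2 242.9] [ 67.9 153.9] 62.7 case xy [ 233.  -186.3]
side gift 0.46 38 [814.5  61.9] [ 7.4 38.2] 59.0 case xy [ 247.9 -392.2]
side terminal 0.64 816 [ 741.4 -205. ] [159.6  95.5] 6.8 case xy [  70.4 -604.5]
top tin 0.67 688 [394.1 286.3] [58.1 82.7] 21.7 case xy [-40.9 -13.2]
top tin_lid 0.7 608 [392.8 288.6] [57.5 74.9] 24.0 case xy [-41.1 -10.6]
top tongs 0.52 151 [442.4 397.3] [27.4 36.1] 20.1 case xy [49.3 67.7]
top tongs_arm 0.51 124 [434.9 394. ] [11.4 38.7] 23.5 case xy [41.  67.7]
top jar 0.61 827 [746.  207.2] [86.5 67. ] 46.7 case xy [ 246.1 -231.6]
top gift 0.7 1058 [807.2   2.1] [87.3 84.2] 14.7 case xy [ 216.4 -443.5]
top terminal 0.72 1756 [ 748.5 -217.9] [151.2  79.8] 7.5 case xy [  71.5 -619.1]
[-0.1806367  -0.57245192 -0.43718706] 29.15 [0.56351919 0.15871194 0.20720157]
```

```bash
python3 -c "
from plant import manip
print(manip.job_done())"
```

```text
the job is handed in; nothing more can be done
None
```

I handed the job in at about 29 s: the shut tongs and closed tin are both set down on their recess floors, with no high forces seen (24 N was the most read on the lid) and the jar, terminal and gift box left alone; no verdict came back.

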